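Lock up the flask case

TASK

Shut the lid of the blue flask case, then swing its hinged steel hasp over so that it lies flat on the lid with the lid's post standing up through its slot. Then lock it: slide the orange collar over the post, all the way down until it sits flat on the hasp, and let go. Leave the beaker, the cork ring and the amber bottle beside the case where they are.

Things in the scene. Friction and masses are not known exactly. Their poses are not given: they have to be found in the camera images.
- case: Blue flask case standing on the bench and fixed to it: 210 (x) x 200 (y) x 95 mm high without its lid. Origin: centre of its underside. Its front, with the hasp, is at its own -x; the lid's hinge is along its +x top rim. It stands at a different place and yaw each time.
- lid (a joint): The case's blue lid, a plate 210 x 200 x 12 mm hinged along the case's far (+x) top rim. 0 = shut, positive = front edge raised (rad); it starts partly open. A stiff hinge: it stays where it is left; 3 to 6 N at the front edge moves it. Shut, its top is 107 mm above the bench.
- lid_hinge (a point): On the lid's hinge axis (along the case's y), middle of its length, 95 mm above the bench, at the level of the lid's underside. Its x, y, z axes turn with the lid; the lid extends 210 mm along its -x and its top face is at z = +12 mm.
- lid_edge (a point): Middle of the lid's front edge, on its top face.
- post_seat (a point): On the axis of the steel post that stands on the lid's top, 144 mm from the lid's hinge, on the lid's centre line; the point is 6 mm above the lid's top face, i.e. level with the top face of the closed hasp, where the collar's underside must sit. Its z axis is the post's axis; it moves with the lid.
- post_top (a point): Top of that post. The post is 18 mm in diameter and 41 mm high (35 mm stand above the closed hasp), its tip chamfered to 12 mm over the last 4 mm.
- hasp (a joint): The hasp: a flat steel strap 135 mm long, 50 wide, 6 thick, its last 40 mm red plastic, hinged along y at the case's front top edge. 0 = lying flat on the shut lid, pointing to the case's +x (closed); 1.57 = upright; more = leaning outward, as at the start. It stays where it is left; about 1 N at the tip moves it.
- hasp_hinge (a point): Middle of the hasp's hinge axis, 114 mm in front of the case's centre, 110 mm above the bench (mid-thickness of the strap). The strap runs along this frame's +x; the face that ends up on top is its +z. Its slot, 33 x 22 mm, lies 62 to 95 mm from the hinge axis and passes over the post.
- hasp_tip (a point): Middle of the free end of the hasp (135 mm from the hinge axis, mid-thickness).
- collar: Orange plastic locking collar: a plain tube 46 mm outside, 22 mm inside, 60 mm high, about 0.12 kg, open at both ends, same either way up, standing upright on the bench. Origin: centre of its underside; z along its axis.
- beaker: Bystander: empty glass beaker, 72 mm wide at the rim, 95 mm high. Origin: centre of its underside.
- cork_ring: Bystander: flat brown cork flask ring, 100 mm outside, 54 mm hole, 28 mm high. Origin: centre of its underside.
- bottle: Bystander: amber bottle, 70 mm wide, 150 mm high. Origin: centre of its underside.

How it is judged:
By the outcome, as a careful person would: the job done as asked, in the order asked, and still so for the second after the job is handed in, with the robot touching nothing.
It also fails if it takes over 72 s, if anything falls off the work surface, if the arm or the gripper's body presses on something with over 40 N, if the wrist force passes 120 N, or if a joint passes its speed limit or range.

ROBOT

A 6-joint arm with a two-finger parallel gripper is mounted at the origin on the work surface. World frame = base frame: x ahead of the robot, y to its left, z up, the work surface at z = 0. Lengths are in m, angles in degrees, forces in N, time in s.
With the tool pointing down it reaches from about 0.4 to 0.825 m from the base axis. Payload 7 kg.
Tool frame: the origin (TCP) lies at the centre of the arm's flange, where the gripper is bolted on; the fingertips stand 178 mm ahead of it and the grasp point (between the pads) lies 159 mm ahead of it; z points along the fingers, y is the line along which they close (so a half turn about z gives the same grasp; the last joint's range is limited). The gripper opens to 88 mm and grips with 3 to 60 N. Pads are 19 mm wide; open, the fingers measure 130 mm over their backs; the gripper's body (78 mm by 193 mm) begins 47 mm behind the grasp point.
Start: joints at [-54.081, 20.546, 0.682, 0, -70.136, -16.507], TCP at [0.224, -0.637, 0.405] pointing down, gripper open.
Joint ranges: [-176.03, 176.03], [-82.01, 121.73], [-58.28, 71.71], [-173.87, 95.51], [-174.79, -0.11], [-173.66, 173.66]. Speed limits (degrees/s): [136.94, 136.94, 172.46, 180, 180, 180].

INTERFACE

Orientations are given as [roll, pitch, yaw] about the fixed x, y, z axes, in that order (R = Rz(yaw) Ry(pitch) Rx(roll)).
In Python, from plant import telemetry, snapshot, workorder, nets gives the robot as it stands.
- The arm moves only by the shell command python3 -m creep 'ROWS'. ROWS is JSON, a list that holds one entry, the list of rows, each a list of 5 numbers: the shift along the tool's x, y, z normalised to -1 to 1, where 1 is 0.2 m, then the turn about the tool's z normalised to -1 to 1, where 1 is pi/2 rad, then the opening, from 0 (shut) to 1 (fully open). In form: [[[x, y, z, spin, hand], ...]]. A call has 1 to 8 rows; each row shifts and turns the commanded pose from where the row before left it, along the tool's axes as they then stand; what a row does not reach is not made up. A row lasts 1/12 s, in which the tool goes at most 41.7 mm and 7.16 degrees, less where a joint would pass 70% of its speed; a pose out of reach is approached as far as the arm can. A call with a number of a shift or a turn outside -1 to 1 is refused whole. A call with a gripper value outside its range is refused whole. The fingers move at their own pace and stop on an object; the grip force is fixed at half the most. Time passes only in rows, so rows that do not move let the fingers close. It gives the time, the measured TCP pose, the force, the opening and the grip force at its end, in the units of the state.
- telemetry.get_obs(): the state, without advancing time (a new reading comes with each control period).
- snapshot(name): name is "side" or "top" or "wrist"; returns a dict with "frame" (420x560x3 uint8, red, green, blue), "fx", "fy", "cx", "cy" (pixels), "k1" (the pictures are not rectified: a ray, as slopes to the right and down, at radius r is drawn at 1 + k1 r^2 times it, then the intrinsics apply), "rvec" (rotation vector, rad) and "tvec" (3), from world to camera coordinates, as OpenCV has them; the wrist camera has in their place "mount" (4x4, takes a point from camera to tool coordinates, whose origin is the TCP and whose axes are the flange's). Camera axes: x right, y down, z forward; pixel columns grow to the right and rows downward; lengths in m; the calibration is good to about 2 mm. A picture is of the moment at which its call begins: read the wrist's pose just before it. There is no depth.
- workorder.close_job(): hands the job in; it is judged then, once.
Trained networks look in a picture, given as the dict that the camera call returned (one of the last four; its "shot" number tells which), for a name from the list of things; names that differ only in an ending like _2 or _b are one class to them, and where a whole thing is asked for, a point or a joint stands for the part that bears it (a point fixed in the world has none). Each returns a list of dicts, best first, with "confidence" (0 to 1); they miss things now and then, are a little off and sometimes report something else, mostly with a low value. They report only what shows in the picture. A call takes as long as a camera call.
- nets.find_in(picture, query): "uv" ([column, row] in pixels, amid what is visible of it).
- nets.masks_of(picture, query): "region" (420x560 bool, what is visible of it) and "uv" ([column, row] in pixels, amid what is visible of it).
- nets.landmark_of(picture, query): "uv" ([column, row] in pixels: a listed point, or the origin of a listed thing).
The state is a dict: "clock": time; "joint_pos": joint angles; "qvel": joint speeds; "tau": joint torques, N m; "tool_pos": TCP position; "orientation": TCP orientation; "force": force on the tool from outside, world axes, zero at the start; "moment": the same for the moment, N m; "opening": finger opening in m; "gripper_force": force on a finger pad.
Only numpy, scipy, OpenCV 4.12 (cv2) and the standard library are available. Lean on these libraries where they do the work, as an engineer would, in place of code of your own. Each camera call takes 0.05 s, during which the arm holds its last target. There are 200 camera calls.

## Working session

There is one attempt and no reset: what is moved stays moved. The work goes in short steps, Python scripts to look and compute and a shell command to move; the robot and the scene stay as the last step left them, time stands still between calls to the robot, and variables do not carry over. Pictures are saved under pics/ and viewed, at most 10 in all, crops included, and the job is handed in when it is done.

```bash
mkdir -p pics; ls
cat > h.py <<'E'
import numpy as np, cv2
from scipy.spatial.transform import Rotation as R
from plant import telemetry, snapshot, workorder, nets
def cam(p, obs=None):
    K=np.array([[p['fx'],0,p['cx']],[0,p['fy'],p['cy']],[0,0,1.]]); D=np.array([p['k1'],0,0,0.])
    if 'rvec' in p:
        Rm=cv2.Rodrigues(np.array(p['rvec'],float))[0]; t=np.array(p['tvec'],float).ravel()
    else:
        M=np.eye(4); M[:3,:3]=R.from_euler('xyz',obs['orientation'],degrees=True).as_matrix(); M[:3,3]=obs['tool_pos']
        W=np.linalg.inv(M@np.array(p['mount'])); Rm=W[:3,:3]; t=W[:3,3]
    return K,D,Rm,t
def proj(P,c):
    K,D,Rm,t=c
    return cv2.projectPoints(np.array(P,float).reshape(-1,3),cv2.Rodrigues(Rm)[0],t,K,D)[0].reshape(-1,2)
def ray(uv,c):
    K,D,Rm,t=c
    x=cv2.undistortPoints(np.array(uv,float).reshape(1,1,2),K,D).ravel()
    return -Rm.T@t, Rm.T@np.array([x[0],x[1],1.])
def onz(uv,c,z):
    o,d=ray(uv,c); return o+d*(z-o[2])/d[2]
def tri(uvs,cs):
    A=np.zeros((3,3));b=np.zeros(3)
    for u,c in zip(uvs,cs):
        o,d=ray(u,c); d/=np.linalg.norm(d); M=np.eye(3)-np.outer(d,d); A+=M;b+=M@o
    return np.linalg.solve(A,b)
def shot(n,save=None):
    o=telemetry.get_obs(); p=snapshot(n)
    if save: cv2.imwrite('pics/'+save+'.png',cv2.cvtColor(p['frame'],cv2.COLOR_RGB2BGR))
    return p,cam(p,o)
E
python3 - <<'E'
from h import *
for n in ['side','top','wrist']:
    p,c=shot(n,n+'0'); print(n,'campos',np.round(-c[2].T@c[3],3))
    for q in ['lid_hinge','lid_edge','post_seat','post_top','hasp_hinge','hasp_tip','collar','beaker','cork_ring','bottle','case']:
        r=nets.landmark_of(p,q)[:2]
        print(q,[(np.round(a['uv'],1).tolist(),round(a['confidence'],2)) for a in r])
print(telemetry.get_obs())
E
```

```text
pics
side campos [-0.017  0.86   0.784]
lid_hinge [([228.9, 209.1], 0.89)]
lid_edge [([280.8, 199.5], 0.55)]
post_seat [([257.9, 199.2], 0.68), ([309.7, 200.1], 0.66)]
post_top [([255.3, 188.3], 0.73)]
hasp_hinge [([289.3, 236.4], 0.81)]
hasp_tip [([309.4, 199.1], 0.63)]
collar [([189.8, 331.2], 0.85)]
beaker [([257.4, 337.9], 0.56)]
cork_ring [([368.4, 212.7], 0.6)]
bottle [([322.6, 189.1], 0.59), ([257.5, 336.8], 0.3)]
case [([259.7, 252.5], 0.87)]
top campos [0.467 0.009 1.136]
lid_hinge [([282.9, 165.7], 0.64)]
lid_edge [([275.6, 229.4], 0.78)]
post_seat [([273.8, 205.1], 0.56)]
post_top [([280.0, 192.9], 0.79)]
hasp_hinge [([271.9, 245.5], 0.61)]
hasp_tip [([265.3, 265.3], 0.84)]
collar [([171.2, 221.0], 0.68)]
beaker [([192.9, 271.3], 0.6)]
cork_ring [([405.2, 258.9], 0.79)]
bottle [([421.4, 195.7], 0.66)]
case [([281.3, 207.2], 0.84)]
wrist campos [ 0.146 -0.664  0.385]
lid_hinge []
lid_edge []
post_seat []
post_top []
hasp_hinge []
hasp_tip []
collar []
beaker []
cork_ring []
bottle []
case []
{'clock': 1.8, 'joint_pos': array([-5.40806797e+01,  2.05457231e+01,  6.83702161e-01,  2.83077457e-03,
       -7.01329844e+01, -1.65072550e+01]), 'qvel': array([ 0.06069762,  0.0168313 , -0.03730766,  0.07234826,  0.01353658,
       -0.00984205]), 'tau': array([ 2.62319327e-04, -5.82382250e+01,  2.93308800e+01,  7.00246722e+00,
        1.23380445e-02, -1.88932006e-05]), 'tool_pos': array([ 0.22432794, -0.63663646,  0.40469062]), 'orientation': array([-1.79994455e+02, -1.13348383e-03, -1.60586973e+02]), 'force': array([ 0.21253655,  0.2416293 , -0.43496666]), 'moment': array([ 0.00502241, -0.01354624,  0.01707229]), 'gripper_force': 0.0, 'opening': 0.08744330805326299}
```

```bash
cat > fit.py <<'E'
from h import *
from scipy.optimize import least_squares
def model(v):
    x,y,yaw,l,h=v
    Rz=R.from_euler('z',yaw).as_matrix(); T=lambda p:Rz@np.array(p,float)+[x,y,0]
    def L(a,z): # along -x a, up z, rotated by l (front raised)
        return T([.105-a*np.cos(l)+z*np.sin(l),0,.095+a*np.sin(l)+z*np.cos(l)])
    return dict(case=T([0,0,0]),lid_hinge=T([.105,0,.095]),lid_edge=L(.21,.012),post_seat=L(.144,.018),post_top=L(.144,.053),
      hasp_hinge=T([-.114,0,.110]),hasp_tip=T([-.114+.135*np.cos(h),0,.110+.135*np.sin(h)]))
E
python3 - <<'E'
from fit import *
# cameras only: use shots already taken via fresh snapshot (pose fixed)
ps,cs=shot('side');pt,ct=shot('top')
S=dict(lid_hinge=(228.9,209.1),lid_edge=(280.8,199.5),post_seat=(257.9,199.2),post_top=(255.3,188.3),hasp_hinge=(289.3,236.4),hasp_tip=(309.4,199.1),case=(259.7,252.5))
T=dict(lid_hinge=(282.9,165.7),lid_edge=(275.6,229.4),post_seat=(273.8,205.1),post_top=(280,192.9),hasp_hinge=(271.9,245.5),hasp_tip=(265.3,265.3),case=(281.3,207.2))
def res(v):
    m=model(v); return np.concatenate([proj(m[k],c)[0]-d[k] for d,c in((S,cs),(T,ct)) for k in d])
r=least_squares(res,[.55,0,0,.4,2],loss='soft_l1',f_scale=2)
print(np.round(r.x,3)); print(np.round(r.fun.reshape(-1,2),1).tolist())
for k,v in model(r.x).items(): print(k,np.round(v,3))
for n,a,b in [('collar',(189.8,331.2),(171.2,221)),('beaker',(257.4,337.9),(192.9,271.3)),('cork',(368.4,212.7),(405.2,258.9)),('bottle',(322.6,189.1),(421.4,195.7))]:
    print(n,np.round(onz(a,cs,0),3),np.round(onz(b,ct,0),3))
im=[cv2.imread('pics/side0.png'),cv2.imread('pics/top0.png')]
c=np.vstack([im[0][110:400,60:460],im[1][90:380,120:520]])
cv2.imwrite('pics/a.png',c)
E
```

```text
[ 0.623  0.045 -0.128  0.466  1.977]
[[1.2, 1.1], [-2.0, 0.2], [2.8, 0.5], [0.5, -1.4], [0.8, -0.5], [-1.3, 1.1], [-1.2, 0.4], [0.6, -0.5], [-2.4, -1.4], [3.0, -0.8], [-2.9, 3.1], [1.2, -0.7], [2.2, 0.3], [-1.5, 0.6]]
case [0.623 0.045 0.   ]
lid_hinge [0.727 0.031 0.095]
lid_edge [0.547 0.055 0.2  ]
post_seat [0.608 0.047 0.176]
post_top [0.623 0.045 0.207]
hasp_hinge [0.51  0.059 0.11 ]
hasp_tip [0.457 0.066 0.234]
collar [0.576 0.367 0.   ] [0.586 0.365 0.   ]
beaker [0.439 0.296 0.   ] [0.439 0.297 0.   ]
cork [ 0.463 -0.312  0.   ] [ 0.472 -0.316  0.   ]
bottle [ 0.657 -0.361  0.   ] [ 0.656 -0.371  0.   ]
```

View pics/a.png

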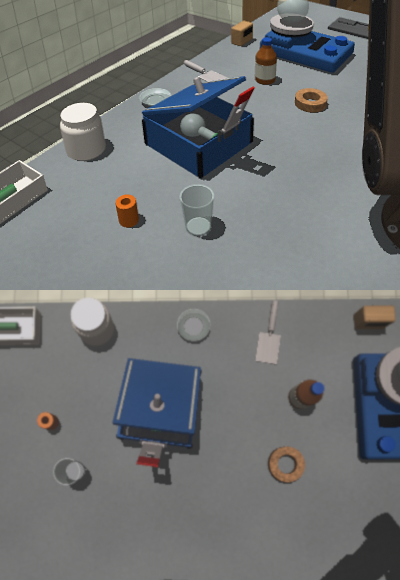

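```bash
cat >> fit.py <<'E'
V=[.623,.045,-.128,0,0]
def C(x,y,z=0,v=V):
    return R.from_euler('z',v[2]).apply([x,y,z])+[v[0],v[1],0]
def go(tip,L=.178,yaw=None):
    "units needed to bring point L ahead of TCP to tip"
    o=telemetry.get_obs(); Rt=R.from_euler('xyz',o['orientation'],degrees=True)
    d=Rt.inv().apply(np.array(tip)-Rt.apply([0,0,L])-o['tool_pos'])/.2
    s='' if yaw is None else 'spin %.4f'%(-((yaw-o['orientation'][2]+90)%180-90)/90)
    print('t%.2f'%o['clock'],'tcp',np.round(o['tool_pos'],3),'ypr',np.round(o['orientation'],1),'F',np.round(o['force'],1),'open %.3f'%o['opening'],'| go',np.round(d,3),'n>=%.1f'%(np.linalg.norm(d)/.208),s)
E
python3 -m creep '[[[0,0,-0.056,0.0742,0],[0,0,-0.056,0.0742,0],[0,0,-0.056,0.0742,0],[0,0,-0.056,0.0742,0]]]'
python3 -c "
from fit import *
go(C(-.055,-.055,.25),yaw=np.degrees(-.128))"
```

```text
clock: 2.23
tool_pos: [0.2243, -0.6366, 0.4499]
orientation: [180.0, -0.0, 172.4]
force: [1.1, -0.1, -0.6]
opening: 0.0663
gripper_force: 0.0
t2.23 tcp [ 0.224 -0.637  0.45 ] ypr [180.   -0.  172.4] F [ 1.1 -0.1 -0.6] open 0.066 | go [-1.25   3.366  0.11 ] n>=17.3 spin -0.0033
```

```bash
python3 -m creep '[[[-0.0694,0.187,0,0,0],[-0.0694,0.187,0,0,0],[-0.0694,0.187,0,0,0],[-0.0694,0.187,0,0,0],[-0.0694,0.187,0,0,0],[-0.0694,0.187,0,0,0],[-0.0694,0.187,0,0,0],[-0.0694,0.187,0,0,0]]]' >/dev/null
python3 -m creep '[[[-0.0694,0.187,0,0,0],[-0.0694,0.187,0,0,0],[-0.0694,0.187,0,0,0],[-0.0694,0.187,0,0,0],[-0.0694,0.187,0,0,0],[-0.0694,0.187,0,0,0],[-0.0694,0.187,0,0,0],[-0.0694,0.187,0,0,0]]]' >/dev/null
python3 -m creep '[[[-0.0694,0.187,0,0,0],[-0.0694,0.187,0,0,0],[0,0,0,0,0]]]'
python3 -c "
from fit import *
go(C(-.055,-.055,.107),yaw=np.degrees(-.128))
p,c=shot('wrist','w1')"
```

```text
clock: 3.82
tool_pos: [0.5602, 0.0043, 0.4489]
orientation: [180.0, 0.0, 172.9]
force: [-0.1, -0.5, 0.2]
opening: 0.0004
gripper_force: 0.0
t3.82 tcp [0.56  0.004 0.449] ypr [180.    0.  172.9] F [-0.1 -0.5  0.2] open 0.000 | go [-0.009 -0.034  0.819] n>=3.9 spin 0.0027
```

View pics/w1.png

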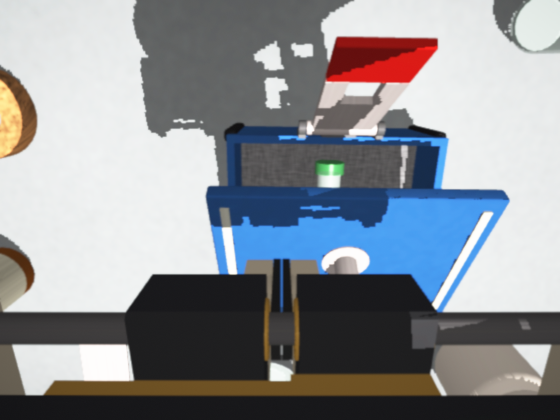

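```bash
python3 -m creep '[[[0,-0.03,0.16,0,0],[0,0,0.16,0,0],[0,0,0.1,0,0],[0,0,0.1,0,0],[0,0,0.1,0,0],[0,0,0.1,0,0],[0,0,0.05,0,0],[0,0,0.02,0,0]]]'
python3 -m creep '[[[0,0,0.012,0,0],[0,0,0.012,0,0],[0,0,0.01,0,0]]]'
python3 -c "
from fit import *
go(C(-.055,-.055,.107))"
```

```text
clock: 4.53
tool_pos: [0.5561, -0.0073, 0.2901]
orientation: [-179.9, -0.2, 172.7]
force: [-0.4, 0.2, 1.4]
opening: 0.0006
gripper_force: 0.8
clock: 4.78
tool_pos: [0.5572, -0.0067, 0.2855]
orientation: [180.0, 0.1, 172.7]
force: [-0.7, 0.4, 1.8]
opening: 0.0006
gripper_force: 0.8
t4.78 tcp [ 0.557 -0.007  0.286] ypr [1.800e+02 1.000e-01 1.727e+02] F [-0.7  0.4  1.8] open 0.001 | go [-0.017  0.023  0.003] n>=0.1
```

```bash
python3 -m creep '[[[0,0,0.01,0,0],[0,0,0.01,0,0],[0,0,0.01,0,0]]]'
python3 -c "
from fit import *
p,c=shot('side','s2');
cv2.imwrite('pics/s2c.png',cv2.resize(cv2.imread('pics/s2.png')[150:300,180:380],None,fx=3,fy=3))"
```

```text
clock: 5.03
tool_pos: [0.5572, -0.0066, 0.2847]
orientation: [-180.0, 0.2, 172.8]
force: [-27.0, 6.1, 66.1]
opening: 0.0004
gripper_force: 33.1
```

View pics/s2c.png

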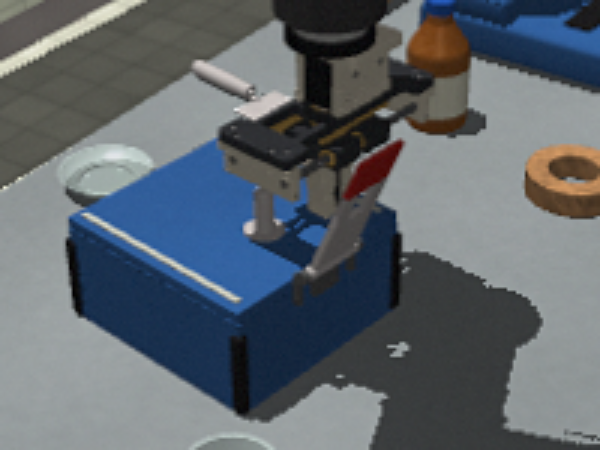

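```bash
python3 -m creep '[[[0,0,-0.03,0,0],[0,0,-0.19,0,0],[0,0,-0.19,0,0],[0,0,-0.19,0,0],[0,0,-0.19,0,0],[0,0,0,0,0]]]'
python3 -m creep '[[[0.145,0.054,0,0,0],[0.145,0.054,0,0,0],[0.145,0.054,0,0,0],[0.145,0.054,0,0,0],[0.145,0.054,0,0,0],[0,0,0,0,0]]]'
python3 -c "
from fit import *
go(C(-.195,0,.215))
p,c=shot('wrist','w2')
for n in ('side','top'):
    q,cq=shot(n,n+'2')
    for k in ['lid_hinge','lid_edge','post_seat','post_top','hasp_hinge','hasp_tip']:
        r=nets.landmark_of(q,k)[:1]
        v=list(V);v[4]=1.977
        print(n,k,[(np.round(a['uv'],1).tolist(),round(a['confidence'],2)) for a in r],np.round(proj(model(v)[k],cq),1))
"
```

```text
clock: 5.58
tool_pos: [0.5584, -0.0066, 0.4462]
orientation: [179.8, 0.8, 172.8]
force: [0.9, 1.0, 0.4]
opening: 0.0002
gripper_force: 0.0
clock: 6.08
tool_pos: [0.4165, 0.0661, 0.4378]
orientation: [179.8, 0.1, 172.8]
force: [-0.5, -0.5, -0.5]
opening: 0.0005
gripper_force: 0.0
t6.08 tcp [0.416 0.066 0.438] ypr [1.798e+02 1.000e-01 1.728e+02] F [-0.5 -0.5 -0.5] open 0.000 | go [-0.061  0.023  0.224] n>=1.1 
side lid_hinge [([228.9, 207.3], 0.65)] [[230.1 210.3]]
side lid_edge [([286.6, 234.8], 0.7)] [[287.3 235.6]]
side post_seat [([266.0, 225.5], 0.77)] [[268.  223.9]]
side post_top [([267.1, 214.2], 0.97)] [[267.7 212.4]]
side hasp_hinge [([292.0, 236.4], 0.59)] [[290.1 236. ]]
side hasp_tip [([309.9, 201.4], 0.8)] [[308.  200.2]]
top lid_hinge [([266.9, 262.9], 0.74)] [[283.4 165.3]]
top lid_edge [([275.6, 243.4], 0.61)] [[273.4 241.5]]
top post_seat [([275.6, 217.8], 0.68)] [[276.5 216.5]]
top post_top [([277.8, 212.7], 0.59)] [[275.9 214.9]]
top hasp_hinge [([269.9, 243.7], 0.81)] [[272.9 244.8]]
top hasp_tip [] [[267.3 265.7]]
```

View pics/w2.png

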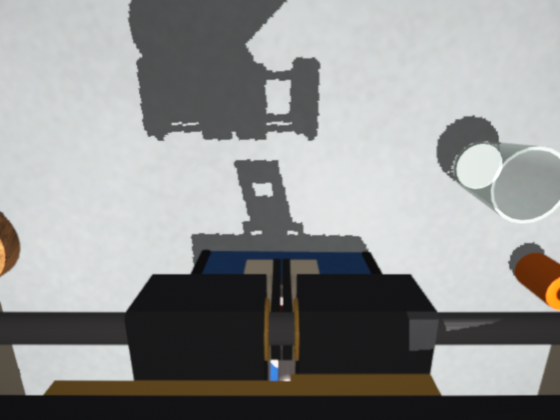

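```bash
python3 -m creep '[[[0,0.0115,0.112,0,0],[0,0.0115,0.112,0,0],[-0.1,0,-0.016,0,0],[-0.1,0,-0.016,0,0],[-0.1,0,-0.016,0,0],[-0.1,0,-0.016,0,0],[0,0,0,0,0]]]'
python3 -m creep '[[[-0.1025,0,0.01,0,0],[-0.1025,0,0.01,0,0],[-0.0925,0,0.05,0,0],[-0.0925,0,0.05,0,0]]]'
python3 -c "
from fit import *
go(C(-.022,0,.173))
p,c=shot('side','s3');
cv2.imwrite('pics/s3c.png',cv2.resize(cv2.imread('pics/s3.png')[150:300,180:380],None,fx=3,fy=3))"
```

```text
clock: 7.42
tool_pos: [0.5027, 0.0599, 0.4046]
orientation: [-180.0, 0.0, 172.7]
force: [0.1, 1.2, 1.7]
opening: 0.0
gripper_force: 0.0
clock: 7.75
tool_pos: [0.578, 0.0498, 0.3806]
orientation: [180.0, 0.0, 172.7]
force: [0.3, -0.1, -0.0]
opening: 0.0004
gripper_force: 0.3
t7.75 tcp [0.578 0.05  0.381] ypr [180.    0.  172.7] F [ 0.3 -0.1 -0. ] open 0.000 | go [-0.116  0.004  0.148] n>=0.9
```

View pics/s3c.png

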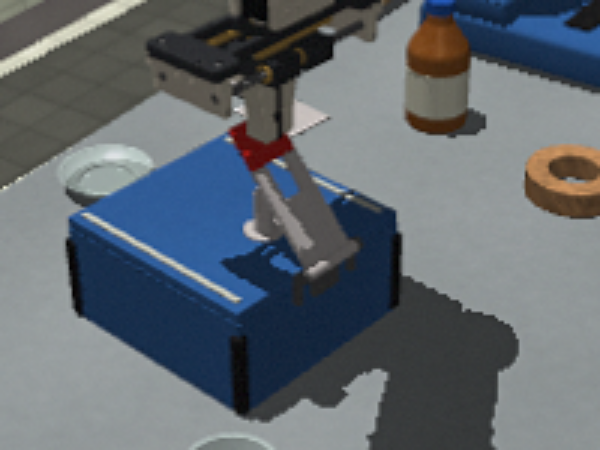

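Hasp is at roughly 50° leaning inward, finger on its red tip. Continue down.

```bash
python3 -m creep '[[[-0.06,0,0.075,0,0],[-0.06,0,0.075,0,0],[-0.033,0,0.072,0,0],[-0.032,0,0.072,0,0],[-0.012,0,0.07,0,0],[-0.012,0,0.06,0,0],[0,0,0.012,0,0],[0,0,0.008,0,0]]]'
python3 -c "
from fit import *
go(C(-.004,0,.113))
p,c=shot('side','s4');
cv2.imwrite('pics/s4c.png',cv2.resize(cv2.imread('pics/s4.png')[150:300,180:380],None,fx=3,fy=3))"
```

```text
clock: 8.47
tool_pos: [0.6184, 0.0446, 0.2914]
orientation: [-180.0, -0.1, 172.7]
force: [-0.9, 0.0, 2.2]
opening: 0.0005
gripper_force: 1.1
t8.47 tcp [0.618 0.045 0.291] ypr [-1.800e+02 -1.000e-01  1.727e+02] F [-0.9  0.   2.2] open 0.000 | go [-0.003  0.006  0.002] n>=0.0
```

```bash
python3 -m creep '[[[0,0,0.008,0,0],[0,0,0.005,0,0]]]'
python3 -m creep '[[[0,0,-0.02,0,0],[0,0,-0.15,0,0],[0,0,-0.2,0,0],[0,0,-0.2,0,0],[0,0.2,-0.05,0,1],[0,0.2,0,0,1],[0,0.2,0,0,1],[0,0.2,0,0,1]]]'
python3 -m creep '[[[0,0.2,0,0,1],[0,0.2,0,0,1],[0,0,0,0,1]]]'
python3 -c "
from fit import *
p,c=shot('wrist','w5')
go([.58,.366,.25])
for k in ['collar','post_top','post_seat','hasp_tip','beaker']:
    print(k,[(np.round(a['uv'],1).tolist(),round(a['confidence'],2)) for a in nets.landmark_of(p,k)[:1]])
c0=c
m=nets.masks_of(p,'collar')
print([(a['confidence'],a['region'].sum()) for a in m]); 
q,cq=shot('side','s5')
for k in ['collar','post_top','post_seat','hasp_tip','lid_edge']:
    print(k,[(np.round(a['uv'],1).tolist(),round(a['confidence'],2)) for a in nets.landmark_of(q,k)[:1]],np.round(proj(model(V)[k],cq),1) if k!='collar' else proj([.58,.366,0],cq))
a=p['frame'][:,:,::-1]; b=cv2.resize(q['frame'][150:300,180:380,::-1],(560,420))
cv2.imwrite('pics/c5.png',cv2.resize(np.vstack([a,b]),None,fx=.7,fy=.7))
"
```

```text
clock: 8.68
tool_pos: [0.6187, 0.0447, 0.2911]
orientation: [180.0, 0.1, 172.7]
force: [-5.3, 1.1, 14.6]
opening: 0.0005
gripper_force: 7.2
clock: 9.35
tool_pos: [0.6388, 0.2046, 0.4151]
orientation: [179.9, 0.1, 172.7]
force: [0.9, -0.2, 0.4]
opening: 0.0215
gripper_force: 0.0
clock: 9.6
tool_pos: [0.6492, 0.2889, 0.4128]
orientation: [179.9, 0.0, 172.9]
force: [0.6, -0.5, -0.7]
opening: 0.0417
gripper_force: 0.0
t9.65 tcp [0.649 0.286 0.413] ypr [180.   -0.  172.9] F [-0.2 -0.7 -0.7] open 0.046 | go [ 0.391  0.352 -0.076] n>=2.6 
collar [([347.6, 99.5], 0.66)]
post_top []
post_seat []
hasp_tip []
beaker []
[(0.77, np.int64(2380))]
collar [([188.7, 330.9], 0.73)] [[189.06081475 330.18152971]]
post_top [([268.2, 216.8], 0.93)] [[267.7 212.4]]
post_seat [([268.6, 224.1], 0.89)] [[268.  223.9]]
hasp_tip [([287.8, 235.6], 0.72)] [[251.4 216.6]]
lid_edge [([290.7, 233.7], 0.89)] [[287.3 235.6]]
```

View pics/c5.png

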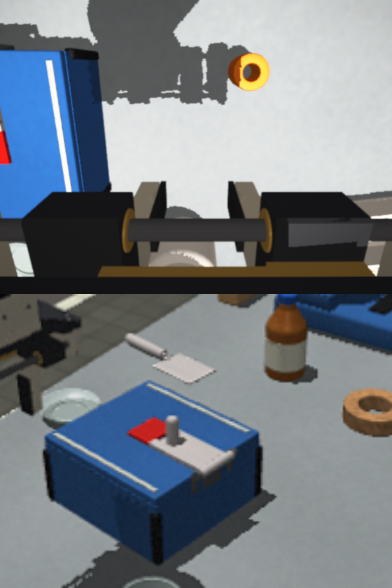

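```bash
cat > cyl.py <<'E'
from fit import *
def fitcyl(views,q,z0,r=.023,h=.06,x0=(.58,.366)):
    t=np.linspace(0,2*np.pi,60); obs=[]
    for n in views:
        p,c=shot(n); m=nets.masks_of(p,q)
        if not m: print(n,'none'); continue
        x,y,w,hh=cv2.boundingRect(m[0]['region'].astype(np.uint8)); obs.append((n,c,np.array([x-.5,y-.5,x+w-.5,y+hh-.5]),m[0]['confidence']))
    def bb(v,c):
        P=np.array([[v[0]+r*np.cos(a),v[1]+r*np.sin(a),z] for z in(z0,z0+h) for a in t]); u=proj(P,c)
        return np.r_[u.min(0),u.max(0)]
    s=least_squares(lambda v:np.concatenate([(bb(v,c)-o) for _,c,o,_ in obs]),x0,loss='soft_l1')
    print(np.round(s.x,4),[(n,round(cf,2),np.round(bb(s.x,c)-o,1).tolist()) for n,c,o,cf in obs]); return s.x
E
python3 -c "
from cyl import *
fitcyl(['wrist'],'collar',0); v=fitcyl(['wrist','top','side'],'collar',0)
go([v[0],v[1],.036],L=.159)"
```

```text
[0.5841 0.3664] [('wrist', 0.79, [0.1, -0.0, -0.0, 0.0])]
[0.5844 0.3659] [('wrist', 0.67, [-0.6, -0.5, 0.2, 0.6]), ('top', 0.74, [-0.4, 0.7, 0.1, -0.2]), ('side', 0.55, [-1.6, -0.5, 0.3, 0.3])]
t10.65 tcp [0.649 0.283 0.413] ypr [-180.    -0.   172.7] F [ 1.2 -0.4  0.5] open 0.088 | go [0.374 0.371 1.091] n>=5.8
```

```bash
python3 -m creep '[[[0.125,0.124,0.05,0,1],[0.125,0.124,0.05,0,1],[0.124,0.123,0.05,0,1],[0,0,0.15,0,1],[0,0,0.15,0,1],[0,0,0,0,1]]]'
python3 -c "
from fit import *
go([.5844,.366,.036],L=.159)"
```

```text
clock: 11.15
tool_pos: [0.5823, 0.3654, 0.317]
orientation: [-179.6, -0.4, 172.7]
force: [-1.5, -1.0, -2.3]
opening: 0.0875
gripper_force: 0.0
t11.15 tcp [0.582 0.365 0.317] ypr [-179.6   -0.4  172.7] F [-1.5 -1.  -2.3] open 0.087 | go [-0.02   0.013  0.61 ] n>=2.9
```

```bash
python3 -m creep '[[[-0.01,0,0.15,0,1],[0,0,0.15,0,1],[0,0,0.15,0,1],[0,0,0.1,0,1],[0,0,0.055,0,1],[0,0,0,0,1]]]'
python3 -c "
from fit import *
go([.5844,.366,.036],L=.159)"
python3 -m creep '[[[0,0,0,0,0],[0,0,0,0,0],[0,0,0,0,0],[0,0,0,0,0],[0,0,0,0,0],[0,0,0,0,0],[0,0,0,0,0],[0,0,0,0,0]]]'
python3 -m creep '[[[0,0,0,0,0],[0,0,0,0,0],[0,0,0,0,0]]]'
```

```text
clock: 11.65
tool_pos: [0.5864, 0.3649, 0.2005]
orientation: [-179.8, -0.1, 172.7]
force: [-0.1, -0.3, -0.2]
opening: 0.0873
gripper_force: 0.0
t11.65 tcp [0.586 0.365 0.201] ypr [-1.798e+02 -1.000e-01  1.727e+02] F [-0.1 -0.3 -0.2] open 0.087 | go [0.009 0.006 0.028] n>=0.1 
clock: 12.32
tool_pos: [0.5864, 0.3655, 0.2027]
orientation: [180.0, 0.0, 172.7]
force: [-1.0, 0.1, 3.7]
opening: 0.0458
gripper_force: 30.0
clock: 12.57
tool_pos: [0.5865, 0.3656, 0.2027]
orientation: [180.0, 0.0, 172.7]
force: [-1.2, -0.3, 5.9]
opening: 0.0462
gripper_force: 30.0
```

```bash
python3 -m creep '[[[0,0,-0.1,0,0],[0,0,-0.19,0,0],[0,0,-0.19,0,0],[0,0,-0.19,0,0],[0,0,-0.19,0,0],[0,0,-0.19,0,0],[0,0,0,0,0]]]'
python3 -c "
from fit import *
t=C(.06,0,.20)
go(t,L=.2027)"
```

```text
clock: 13.15
tool_pos: [0.5877, 0.366, 0.4215]
orientation: [179.5, 0.5, 172.7]
force: [0.7, -0.0, 0.8]
opening: 0.0463
gripper_force: 30.0
t13.15 tcp [0.588 0.366 0.421] ypr [179.5   0.5 172.7] F [ 0.7 -0.   0.8] open 0.046 | go [-0.668 -1.58   0.087] n>=8.3
```

```bash
python3 -m creep '[[[-0.067,-0.158,0,0,0],[-0.067,-0.158,0,0,0],[-0.067,-0.158,0,0,0],[-0.067,-0.158,0,0,0],[-0.067,-0.158,0,0,0],[-0.067,-0.158,0,0,0],[-0.067,-0.158,0,0,0],[-0.067,-0.158,0,0,0]]]' >/dev/null
python3 -m creep '[[[-0.067,-0.158,0,0,0],[-0.067,-0.158,0,0,0],[0,0,0,0,0],[0,0,0,0,0],[0,0,0,0,0]]]'
python3 -c "
from cyl import *
p,c=shot('wrist','w6')
for k in ['post_top','post_seat','lid_edge','hasp_hinge','collar']:
    print(k,[(np.round(a['uv'],1).tolist(),round(a['confidence'],2)) for a in nets.landmark_of(p,k)[:1]],np.round(proj(model(V)[k],c),1) if k!='collar' else '')
go(C(.06,0,.2),L=.2027)
"
```

```text
clock: 14.23
tool_pos: [0.6792, 0.0348, 0.4114]
orientation: [-180.0, -0.1, 172.6]
force: [-0.6, 0.3, -1.2]
opening: 0.0459
gripper_force: 30.0
post_top [([286.4, 74.5], 0.89)] [[284.9  71.1]]
post_seat [([285.6, 75.6], 0.94)] [[284.4  73.8]]
lid_edge [] [[284.6 -30.2]]
hasp_hinge [] [[284.7 -47.3]]
collar [([280.6, 247.7], 0.71)] 
t14.53 tcp [0.679 0.036 0.412] ypr [180.    0.  172.8] F [-0.4 -0.4 -1.8] open 0.046 | go [-0.016  0.008  0.048] n>=0.2
```

View pics/w6.png

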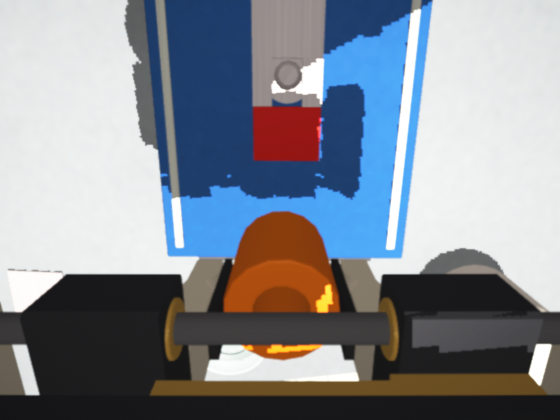

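Run:
```python
from cyl import *
im=cv2.imread('pics/w6.png'); o=telemetry.get_obs(); p,c=shot('wrist')
hsv=cv2.cvtColor(im,cv2.COLOR_BGR2HSV)
m=((hsv[:,:,0]<16)&(hsv[:,:,1]>180)&(hsv[:,:,2]>90)); m[:195]=0
ys,xs=np.nonzero(m[:255]); print('top row',ys.min())
for r in (216,222,230,240): 
    x=np.nonzero(m[r,200:360])[0]+200; print(r,x.min(),x.max(),(x.min()+x.max())/2)
Rt=R.from_euler('xyz',o['orientation'],degrees=True); t=np.linspace(0,2*np.pi,200)
for ox in (0,.002,.004):
    P=[Rt.apply([ox+.023*np.cos(a),.023*np.sin(a),.2027])+o['tool_pos'] for a in t]; u=proj(P,c)
    print(ox,'bottom rim top row',u[:,1].min().round(1),'cols',u[:,0].min().round(1),u[:,0].max().round(1))
# post circle
g=cv2.resize(im[50:110,255:320],None,fx=8,fy=8,interpolation=cv2.INTER_CUBIC); cv2.imwrite('pics/post.png',g)
for uv in [(286.4,74.5),(287.5,74.5)]:
    w=onz(uv,c,.148); print('post',uv,np.round(w,4),'in case',np.round(R.from_euler('z',.128).apply(w-[.623,.045,0]),4))
# edges of lid / yaw: white strips
```

```text
top row 212
216 264 299 281.5
222 254 308 281.0
230 246 315 280.5
240 242 320 281.0
0 bottom rim top row 213.2 cols 237.8 322.6
0.002 bottom rim top row 209.5 cols 237.7 322.7
0.004 bottom rim top row 205.9 cols 237.5 322.9
post (286.4, 74.5) [0.5865 0.0516 0.148 ] in case [-0.037   0.0019  0.148 ]
post (287.5, 74.5) [0.5866 0.0523 0.148 ] in case [-0.037   0.0026  0.148 ]
```

View pics/post.png

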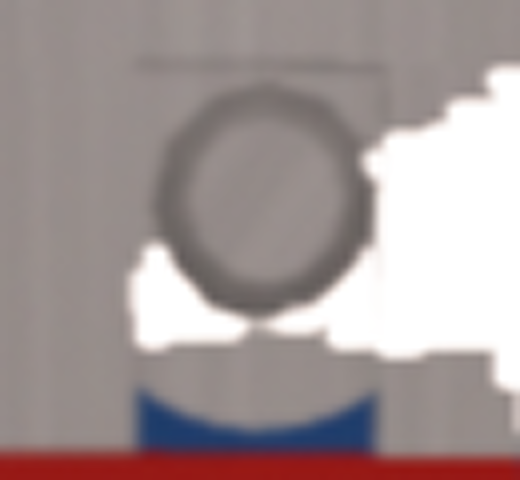

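```bash
python3 -c "
from fit import *
go([.5867,.0523,.16],L=.2027)"
```

```text
t14.58 tcp [0.679 0.036 0.412] ypr [180.    0.  172.8] F [-0.3 -0.9 -0.7] open 0.046 | go [0.469 0.023 0.248] n>=2.6
```

```bash
python3 -m creep '[[[0.116,0.005,0,0,0],[0.116,0.005,0,0,0],[0.116,0.005,0,0,0],[0.116,0.005,0.06,0,0],[0,0,0.11,0,0],[0,0,0.05,0,0],[0,0,0,0,0],[0,0,0,0,0]]]'
python3 -c "
from cyl import *
go([.5867,.0523,.16],L=.2027)
q,c=shot('side','s7'); q2,c2=shot('top','t7')
a=q['frame'][160:260,210:330,::-1]
cv2.imwrite('pics/c7.png',cv2.resize(a,None,fx=6,fy=6,interpolation=cv2.INTER_CUBIC))
"
```

```text
clock: 15.25
tool_pos: [0.5882, 0.051, 0.3682]
orientation: [-179.9, -0.0, 172.7]
force: [0.3, 0.4, -0.4]
opening: 0.046
gripper_force: 30.0
t15.25 tcp [0.588 0.051 0.368] ypr [-179.9   -0.   172.7] F [ 0.3  0.4 -0.4] open 0.046 | go [0.007 0.007 0.027] n>=0.1
```

View pics/c7.png

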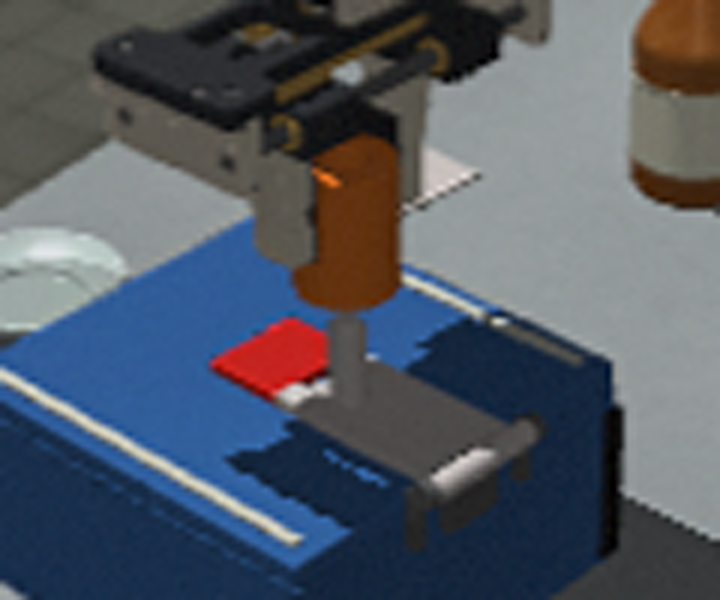

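```bash
python3 -m creep '[[[0.004,0.005,0.05,0,0],[0,0,0.025,0,0],[0,0,0.025,0,0],[0,0,0.02,0,0],[0,0,0,0,0]]]'
```

```text
clock: 15.77
tool_pos: [0.587, 0.0518, 0.3432]
orientation: [-180.0, -0.0, 172.7]
force: [0.5, -0.5, -2.1]
opening: 0.0462
gripper_force: 30.0
```

```bash
python3 -m creep '[[[0,0,0.03,0,0],[0,0,0.03,0,0],[0,0,0.03,0,0],[0,0,0.025,0,0],[0,0,0.01,0,0],[0,0,0,0,0]]]'
```

```text
clock: 16.27
tool_pos: [0.5871, 0.0519, 0.3186]
orientation: [-180.0, -0.0, 172.7]
force: [2.8, -0.1, -2.9]
opening: 0.0464
gripper_force: 30.0
```

```bash
python3 -m creep '[[[0,0,0.008,0,0],[0,0,0.006,0,0],[0,0,0.004,0,0],[0,0,0,0,0]]]'
```

```text
clock: 16.6
tool_pos: [0.587, 0.0518, 0.3157]
orientation: [180.0, 0.0, 172.7]
force: [0.5, -1.0, -2.2]
opening: 0.0461
gripper_force: 30.0
```

```bash
python3 -m creep '[[[0,0,0.005,0,0],[0,0,0.005,0,0],[0,0,0,0,0]]]'
```

```text
clock: 16.85
tool_pos: [0.5871, 0.0519, 0.3155]
orientation: [180.0, 0.1, 172.7]
force: [-2.5, -0.5, 11.1]
opening: 0.0459
gripper_force: 30.0
```

```bash
python3 -m creep '[[[0,0,-0.004,0,1],[0,0,0,0,1],[0,0,0,0,1],[0,0,0,0,1],[0,0,0,0,1],[0,0,0,0,1],[0,0,0,0,1],[0,0,0,0,1]]]'
python3 -m creep '[[[0,0,-0.05,0,1],[0,0,-0.1,0,1],[0,0,-0.15,0,1],[0,0,-0.19,0,1],[0,0,-0.19,0,1],[-0.15,-0.1,0,0,1],[-0.15,-0.1,0,0,1],[0,0,0,0,1]]]'
python3 -c "
from cyl import *
q,c=shot('side','s8'); 
cv2.imwrite('pics/c8.png',cv2.resize(q['frame'][160:350,160:340,::-1],None,fx=3,fy=3,interpolation=cv2.INTER_CUBIC))
fitcyl(['side'],'collar',.113,x0=(.587,.052))
"
```

```text
clock: 17.52
tool_pos: [0.587, 0.0519, 0.3143]
orientation: [-180.0, -0.0, 172.7]
force: [-0.1, -0.0, -0.6]
opening: 0.0869
gripper_force: 0.0
clock: 18.18
tool_pos: [0.6442, 0.002, 0.4513]
orientation: [-180.0, 0.1, 172.6]
force: [-0.3, 0.6, -1.6]
opening: 0.0882
gripper_force: 0.0
[0.5817 0.0562] [('side', 0.61, [0.1, 0.1, -0.1, -0.0])]
```

View pics/c8.png

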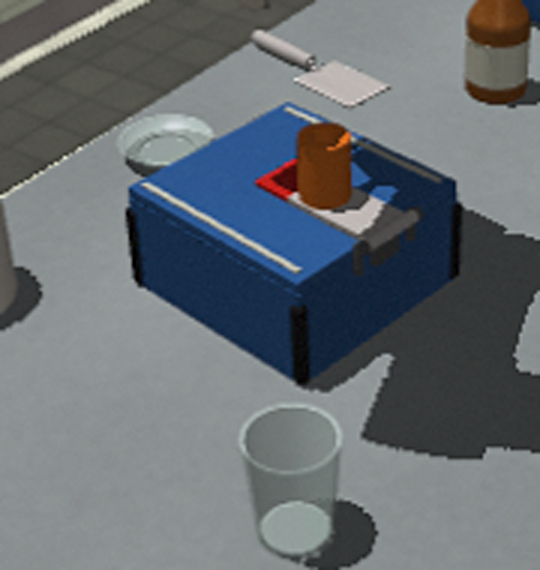

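The collar sits flat on the closed hasp, the lid is shut, and the gripper is clear of everything.

```bash
python3 -c "
from plant import workorder
print(workorder.close_job())"
```

```text
the job is handed in; nothing more can be done
None
```

The lid is shut, the hasp lies flat with the post through its slot, and the collar is seated on it and released. I handed the job in at about 18 s; the beaker, cork ring and bottle were never touched.

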